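# Find a display lamp's balance point and hang it level

## Task

Hang the cordless lamp bar level from the hook of the steel counter stand. To find where its sliding hanger belongs, slide the lamp a little at a time out over the marble slab's right-hand edge until, left alone, it just tips, and with the lamp lying there set the hanger exactly over that edge; then lift the lamp by the hanger and hang the hanger's eye on the hook. Handle it lightly, without shoving it or pressing it onto the stone, and leave the other things where they are.

Things in the scene. Friction and masses are not known exactly. Their poses are not given: they have to be found in the camera images.
- lamp: cordless LED lamp bar: aluminium profile 440 mm long, 28 wide, 24 high, white diffuser below, black end caps. Origin: centre of its underside; y along its length to the tail, z up. Starts flat on the slab, nose over the slab's right-hand edge. Battery and driver are hidden inside: it weighs 0.48 to 0.90 kg and its balance point lies anywhere within 60 mm of mid-length, to either end
- lamp_nose (a point): centre of the lamp's nose end face, the end that overhangs the slab's right-hand edge, 220 mm from its middle, 12 mm above its underside. When the lamp tips, the nose drops to the counter, 30 mm below the slab's top
- lamp_tail (a point): centre of the lamp's tail end face, the end lying on the slab, 220 mm from its middle, 12 mm above its underside. A finger pushing here slides the lamp, but by friction it also holds the tail down: whether the lamp tips shows only when it is let go. Tipped, the tail has risen by 18 to 52 mm
- hanger (a joint): where the sliding hanger stands along the lamp, m from mid-length, positive towards the tail; it starts 100 to 145 mm tailwards. It slides in the slot in the lamp's top with about 1.5 N of friction (the lamp on the stone has 2.7 N or more), 180 mm either way, and stays where it is left, but a heavy lamp held by it at more than 0.15 rad slides through. It weighs 15 g. Grip it with 10 to 20 N
- hanger_foot (a point): centre of the hanger's foot, on the lamp's top face. The hanger is a dark runner 40 mm long (along the lamp), 28 wide, 10 high, with an upright steel eye plate 40 mm wide along the lamp, 8 thick, its top 90 mm above the lamp's top. Grasp the plate across its 40 mm width, one finger on the nose side and one on the tail side
- hanger_eye (a point): apex of the eye plate's window, 74 mm above the lamp's top face. The window is open across the lamp, 28 mm wide, from 35 to 74 mm above the lamp's top; its top is a gable that settles on the hook's arm. The lamp hangs level if the hanger stands at the balance point; 8 mm off tilts it by about 0.1 rad
- slab: marble slab 300 x 360 x 30 mm, fixed on the counter; origin at the centre of its underside, x away from the robot, y to the left
- slab_edge (a point): middle of the slab's right-hand (-y) upper edge, 180 mm from the slab's centre, 30 mm up: the straight edge to tip the lamp over, running along the slab's x
- stand: fixed steel counter stand behind the slab: base 120 x 150 mm, a post, and a round arm 8 mm thick reaching from the post in the stand's -x (towards the robot) at 163 mm height, ending in a hook tip turned up; origin under the post, x away from the robot
- hook_seat (a point): axis of the stand's arm where the eye hangs, 135 mm in front of the post, 163 mm up. A lamp hung there has its underside at about 70 mm
- hook_tip (a point): end of the turned-up hook tip, 25 mm in front of the seat and 14 mm above it (its round end rises 4 mm more)
- tart_ring: bystander: steel tart ring, 90 mm across, 20 high, on the slab; origin centre of its underside
- scraper: bystander: bench scraper, steel blade 75 x 110 mm with a wooden bar handle 20 mm thick, flat on the slab; origin centre of its blade's underside
- cup: bystander: white cup, 76 mm across, 85 high
- jar: bystander: glass jar, 76 mm across, 120 high
- screwdriver: bystander: screwdriver lying on the counter
- boards: bystander: stack of six gold cake boards, 150 mm across, 24 high
- card: bystander: small blank slate price card in a wooden foot, 70 mm wide, 55 high

How it is judged:
By the outcome, as a careful person would: the job done as asked, in the order asked, and still so for the second after the job is handed in, with the robot touching nothing.
It also fails if it takes over 72 s, if anything falls off the work surface, if the arm or the gripper's body presses on something with over 40 N, if the wrist force passes 120 N, or if a joint passes its speed limit or range.

## Robot

A 6-joint arm with a two-finger parallel gripper is mounted at the origin on the work surface. World frame = base frame: x ahead of the robot, y to its left, z up, the work surface at z = 0. Lengths are in m, angles in rad, forces in N, time in s.
With the tool pointing down it reaches from about 0.35 to 0.975 m from the base axis. Payload 4.9 kg.
Tool frame: the origin (TCP) lies on the front face of the gripper's body, between the roots of the fingers; the fingertips stand ctrl.finger_overhang ahead of it and the grasp point (between the pads) lies 54 mm ahead of it (ctrl.finger_overhang is the distance from the TCP to the fingertips, in m); z points along the fingers, y is the line along which they close (so a half turn about z gives the same grasp; the last joint's range is limited). The gripper opens to 85 mm and grips with 20 to 120 N. Pads are 22 mm wide; open, the fingers measure 114 mm over their backs; the gripper's body (76 mm by 85 mm) begins 54 mm behind the grasp point. The pads swing forward as they close: fully open they stand 13 mm farther back than shut.
Start: joints at [1.116, 0.053, 1.613, -0, 1.476, -0.119], TCP at [0.206, 0.59, 0.304] pointing down, gripper open.
Joint ranges: [-3.01, 3.01], [-1.01, 2.22], [0.06, 2.58], [-1.02, 4.17], [0.09, 2.62], [-3.14, 3.14]. Speed limits (rad/s): [2.57, 2.57, 3.14, 3.14, 3.14, 3.14].

## Interface

Orientations are given as a rotation vector (axis times angle).
In Python, from station import ctrl, vision gives the robot as it stands. The module is installed in compiled form; this text tells all that it offers.
- The arm moves only by the tool drive_tool, never from a script. Its argument "rows" is a list of rows, each a list of 2 entries, a list of its own where there are three numbers: the shift along the tool's x, y, z in m, then the turn about the tool's z in rad. A call has 1 to 10 rows; each row shifts and turns the commanded pose from where the row before left it, along the tool's axes as they then stand; what a row does not reach is not made up. A row lasts 1/10 s, in which the tool goes at most 50 mm and 8.59 degrees, less where a joint would pass 70% of its speed; a pose out of reach is approached as far as the arm can. A call with a gripper value outside its range is refused whole. "jaw" is the closure, from 0 (fully open) to 1 (shut), set as the call begins (left out, the last holds). The fingers move at their own pace and stop on an object; "grip_force" is the grip in N (left out, the last holds). Time passes only in rows, so rows that do not move let the fingers close. It gives the time, the measured TCP pose, the force, the opening and the grip force at its end, in the units of the state.
- ctrl.get_obs(): the state, without advancing time (a new reading comes with each control period).
- vision.get_image(name): name is "side" or "top" or "wrist"; returns a dict with "image" (384x512x3 uint8, blue, green, red), "vertical_fov" (degrees; the focal length in pixels is half the picture's height over the tangent of half this angle, whatever the lens; pixels are square), "cx", "cy" (the principal point, pixels), "R" (3x3) and "t" (3): a world point X has camera coordinates R X + t. Camera axes: x right, y down, z forward; pixel columns grow to the right and rows downward; lengths in m; the calibration is good to about 2 mm. A picture is of the moment at which its call begins. There is no depth.
- ctrl.finish_job(): hands the job in; it is judged then, once.
The state is a dict: "t": time; "q": joint angles; "dq": joint speeds; "effort": joint torques, N m; "tool_pos": TCP position; "tool_rot": TCP orientation; "contact_force": force on the tool from outside, world axes, zero at the start; "wrist_torque": the same for the moment, N m; "opening": finger opening in m; "grip_force": force on a finger pad.
Only numpy, scipy, OpenCV 4.12 (cv2) and the standard library are available. Lean on these libraries where they do the work, as an engineer would, in place of code of your own. Each camera call takes 0.05 s, during which the arm holds its last target. There are 200 camera calls.

## Working session

There is one attempt and no reset: what is moved stays moved. The work goes in short steps, Python scripts to look and compute and a tool call to move; the robot and the scene stay as the last step left them, time stands still between calls to the robot, and variables do not carry over. Pictures are saved under pics/ and viewed, at most 10 in all, crops included, and the job is handed in when it is done.

Besides the shell and the picture viewer there is one more tool, called after "Emit:" as name(argument=value, ...), one argument or row to a line, values as JSON. drive_tool: Moves the arm, as the interface text tells. Its arguments: {"type":"object","properties":{"rows":{"type":"array","items":{"type":"array"}},"jaw":{"type":"number"},"grip_force":{"type":"number"}},"required":["rows"]}

```bash
mkdir -p pics; ls; cat > h.py <<'E'
import numpy as np, cv2
from station import ctrl, vision
def cam(n, save=None):
    d=vision.get_image(n); d['f']=d['image'].shape[0]/2/np.tan(np.radians(d['vertical_fov'])/2)
    d['R']=np.array(d['R']); d['t']=np.array(d['t'])
    if save: cv2.imwrite('pics/'+save,d['image'])
    return d
def ray(d,u,v):
    r=np.array([(u-d['cx'])/d['f'],(v-d['cy'])/d['f'],1.]); return -d['R'].T@d['t'], d['R'].T@r
def onz(d,u,v,z):
    c,r=ray(d,u,v); return c+r*(z-c[2])/r[2]
def proj(d,X):
    p=d['R']@np.array(X)+d['t']; return d['f']*p[0]/p[2]+d['cx'], d['f']*p[1]/p[2]+d['cy']
E
python3 - <<'E'
from h import *
o=ctrl.get_obs(); print({k:np.round(v,3) for k,v in o.items()}, ctrl.finger_overhang)
a=cam('top','top0.png'); b=cam('side','side0.png')
for d in(a,b): print(d['f'],d['cx'],d['cy'],d['R'].round(3).tolist(),d['t'].round(3), (-d['R'].T@d['t']).round(3))
E
```

```text
pics
{'t': np.float64(0.0), 'q': array([ 1.116,  0.053,  1.614,  0.   ,  1.476, -0.119]), 'dq': array([-0.001,  0.002, -0.001,  0.001, -0.001,  0.001]), 'effort': array([ 1.0000e-03, -3.9368e+01, -3.7017e+01, -0.0000e+00,  7.0000e-03,
        0.0000e+00]), 'tool_pos': array([0.206, 0.59 , 0.303]), 'tool_rot': array([-5.250e-01, -3.097e+00,  3.000e-03]), 'contact_force': array([0.36 , 0.647, 0.236]), 'wrist_torque': array([ 0.023, -0.029,  0.056]), 'grip_force': np.float64(0.0), 'opening': np.float64(0.085)} 0.0726
416.3969546772709 259.400939157752 191.4946944212907 [[0.009, -1.0, -0.004], [-0.981, -0.008, -0.194], [0.194, 0.006, -0.981]] [0.029 0.587 1.317] [0.32  0.026 1.406]
386.69240912413716 253.8962524915482 192.92782094774708 [[-0.836, -0.548, 0.014], [-0.334, 0.489, -0.806], [0.435, -0.679, -0.592]] [0.517 0.297 1.36 ] [-0.06   1.062  1.037]
```

View pics/top0.png

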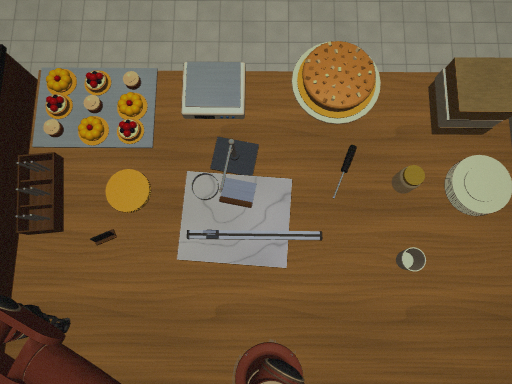

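View pics/side0.png

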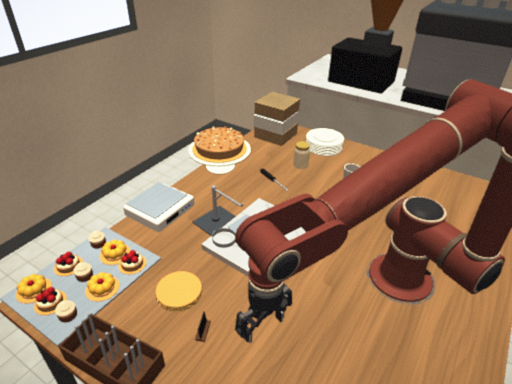

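```bash
cat > m.py <<'E'
from h import *
a=cam('top'); im=a['image']
cv2.imwrite('pics/crop1.png',cv2.resize(im[125:285,165:335],None,fx=4.6,fy=3.7*4.6/3.7*0.8,interpolation=cv2.INTER_CUBIC) if 0 else cv2.resize(im[135:275,165:335],None,fx=4.25,fy=4.25,interpolation=cv2.INTER_CUBIC))
for n,p,z in [('c1',(186,172),.03),('c2',(292,178),.03),('c3',(287,267),.03),('c4',(179,261),.03),('tail',(188,235),.054),('nose',(321,236),.054)]: print(n,onz(a,*p,z).round(4))
E
python3 m.py
```

```text
c1 [0.6579 0.2849 0.03  ]
c2 [ 0.6398 -0.0755  0.03  ]
c3 [ 0.3427 -0.0574  0.03  ]
c4 [0.3589 0.2949 0.03  ]
tail [0.4417 0.2649 0.054 ]
nose [ 0.4422 -0.1665  0.054 ]
```

View pics/crop1.png

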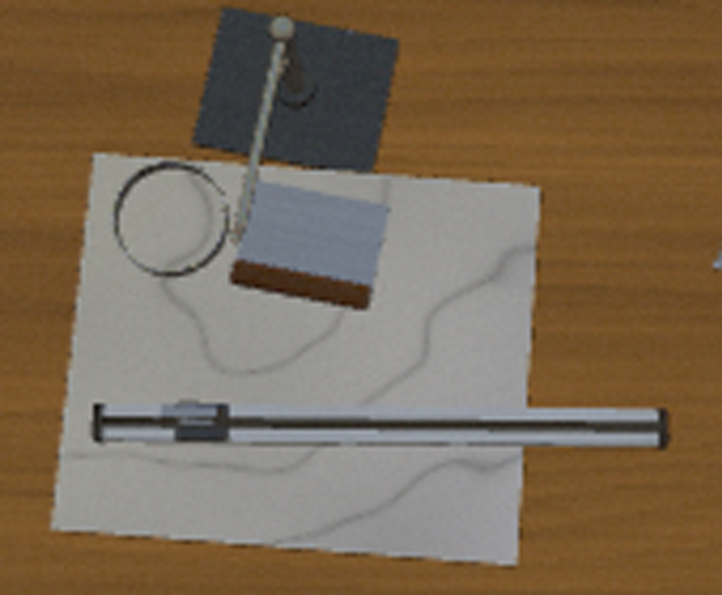

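```bash
cat > m2.py <<'E'
from h import *
a=cam('top')
C=lambda x,y:(165+(x+.5)/4.25-.5,135+(y+.5)/4.25-.5)
for n,p,z in [('s1',(95,154),.03),('s2',(540,186),.03),('s3',(517,565),.03),('s4',(53,528),.03),('tail',(96,423),.054),('nose',(667,429),.054),('foot',(202,434),.064),
 ('runL',(176,434),.064),('runR',(228,434),.064),('platetop',(188,409),.144),('posttop',(283,28),.17),('tip',(235,240),.181),('arm mid',(262,130),.163),
 ('b1',(222,8),.006),('b2',(398,40),.006),('b3',(373,170),.006),('b4',(193,143),.006)]: print(n,onz(a,*C(*p),z).round(4))
E
python3 m2.py
```

```text
s1 [0.6619 0.2818 0.03  ]
s2 [ 0.6385 -0.0744  0.03  ]
s3 [ 0.3409 -0.055   0.03  ]
s4 [0.3658 0.3015 0.03  ]
tail [0.4445 0.2676 0.054 ]
nose [ 0.4436 -0.1683  0.054 ]
foot [0.4359 0.1851 0.064 ]
runL [0.4357 0.2048 0.064 ]
runR [0.4361 0.1654 0.064 ]
platetop [0.4467 0.1862 0.144 ]
posttop [0.7228 0.1226 0.17  ]
tip [0.5627 0.1522 0.181 ]
arm mid [0.6477 0.1367 0.163 ]
b1 [0.7932 0.1863 0.006 ]
b2 [0.7667 0.0402 0.006 ]
b3 [0.6563 0.0595 0.006 ]
b4 [0.6778 0.2066 0.006 ]
```

Emit:
drive_tool(
  rows=[
    [[0, 0, 0.02], -0.112],
    [[0, 0, 0.02], -0.112],
    [[0, 0, 0.02], -0.112],
    [[-0.031, -0.037, 0.004], 0],
    [[-0.031, -0.037, 0.004], 0],
    [[-0.031, -0.037, 0.004], 0],
    [[-0.031, -0.037, 0.004], 0],
    [[-0.031, -0.037, 0.004], 0],
    [[-0.031, -0.037, 0.004], 0],
    [[-0.031, -0.037, 0.004], 0],
  ],
  jaw=1,
  grip_force=20,
)

```text
t: 1.2
tool_pos: [0.4238, 0.3294, 0.2158]
tool_rot: [-0.0, 3.141, 0.0]
contact_force: [-0.2, 0.6, -1.1]
opening: -0.0001
grip_force: 0.0
```

```bash
python3 - <<'E'
from h import *
o=ctrl.get_obs(); print(o['t'],o['tool_pos'].round(4),o['tool_rot'].round(3),o['opening'],o['contact_force'])
d=cam('wrist','w1.png'); print(d['f'],d['R'].round(3).tolist(),(-d['R'].T@d['t']).round(3))
E
```

```text
1.2 [0.4238 0.3294 0.2158] [-0.     3.141  0.   ] -0.00010047415185972513 [-0.20646305  0.6412824  -1.13190908]
336.1257120810128 [[0.0, 1.0, -0.0], [0.965, -0.0, 0.263], [0.263, -0.0, -0.965]] [0.358 0.33  0.285]
```

View pics/w1.png

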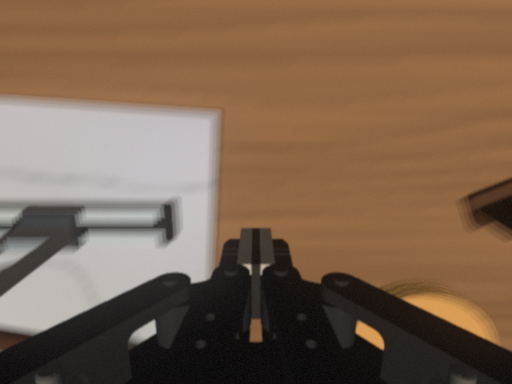

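```bash
python3 - <<'E'
from h import *
d=cam('wrist')
for p,z in [((178,203),.054),((178,242),.054),((181,222),.042),((52,222),.064),((221,112),.03),((240,232),.145),((272,232),.145),((222,240),.15)]: print(p,onz(d,*p,z).round(4))
E
```

```text
(178, 203) [0.4348 0.2684 0.054 ]
(178, 242) [0.4652 0.2664 0.054 ]
(181, 222) [0.454  0.2667 0.042 ]
(52, 222) [0.4452 0.1818 0.064 ]
(221, 112) [0.3722 0.2989 0.03  ]
(240, 232) [0.4195 0.3178 0.145 ]
(272, 232) [0.4195 0.332  0.145 ]
(222, 240) [0.4211 0.3102 0.15  ]
```

Emit:
drive_tool(
  rows=[
    [[-0.012, -0.014, 0.03], 0],
    [[-0.012, -0.014, 0.03], 0],
    [[0, 0, 0.03], 0],
    [[0, 0, 0.014], 0],
    [[0, -0.007, 0], 0],
    [[0, -0.007, 0], 0],
    [[0, -0.005, 0], 0],
    [[0, 0, 0], 0],
  ],
)

```text
t: 2.1
tool_pos: [0.4479, 0.2842, 0.1137]
tool_rot: [0.0, 3.139, 0.002]
contact_force: [-0.2, 0.3, 0.4]
opening: 0.0001
grip_force: 0.0
```

```bash
cat > look.py <<'E'
from h import *
import sys
o=ctrl.get_obs(); d=cam('top'); im=d['image'].astype(int)
u0,v0=proj(d,(.447,.2,.054)); 
# tail/nose: black cap ends along the lamp row: print bounding columns of bright/dark lamp vs. wood beyond the slab
w=cam('wrist'); print('t',round(o['t'],2),o['tool_pos'].round(4),o['contact_force'].round(2))
if len(sys.argv)>1:
    c=im[215:255,175:345].astype(np.uint8)
    cv2.imwrite('pics/'+sys.argv[1],np.vstack([cv2.resize(c,(512,120)),w['image']]))
E
python3 look.py l1.png
```

```text
t 2.1 [0.4479 0.2842 0.1137] [-0.25  0.27  0.35]
```

View pics/l1.png

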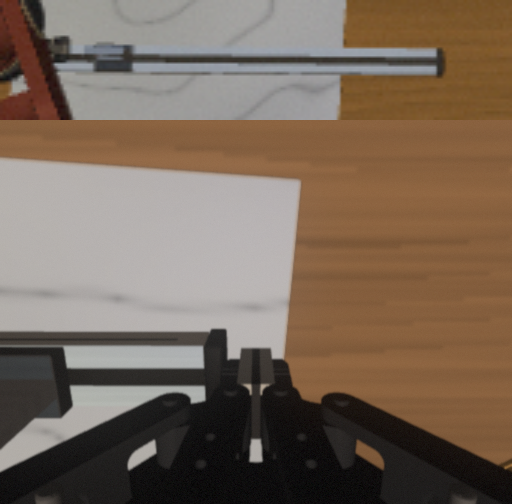

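```bash
cat > tip.py <<'E'
from h import *
o=ctrl.get_obs(); w=cam('wrist'); g=cv2.cvtColor(w['image'],cv2.COLOR_BGR2GRAY)
m=(g<75).astype(np.uint8)
vs=[int(np.argmax(m[120:,u]))+120 for u in range(190,232,3)]
y=o['tool_pos'][1]; f=[round(x) for x in proj(w,(.433,y-.0165,.054))]; r=[round(x) for x in proj(w,(.433,y-.0165,.074))]
# nose-side: top-view nose cap end, rightmost dark column on the lamp row
d=cam('top'); t=cv2.cvtColor(d['image'],cv2.COLOR_BGR2GRAY)
print('t',round(o['t'],2),'y',y.round(4),'F',o['contact_force'].round(1),'vs',vs,'flat',f,'risen',r)
E
python3 tip.py
```

```text
t 2.2 y 0.2843 F [-0.8  0.4  0.1] vs [215, 214, 214, 214, 214, 214, 215, 211, 210, 210, 210, 210, 232, 240] flat [214, 227] risen [208, 249]
```

Emit:
drive_tool(
  rows=[
    [[0, -0.005, 0], 0],
    [[0, -0.005, 0], 0],
    [[0, -0.005, 0], 0],
    [[0, -0.005, 0], 0],
    [[0, 0, 0], 0],
  ],
)

```text
t: 2.8
tool_pos: [0.4474, 0.2646, 0.1126]
tool_rot: [0.0, 3.14, 0.003]
contact_force: [0.2, 3.3, 1.4]
opening: -0.0002
grip_force: 1.7
```

```bash
python3 tip.py
```

```text
t 2.8 y 0.2646 F [0.2 3.3 1.4] vs [215, 215, 215, 215, 215, 215, 215, 213, 211, 211, 211, 211, 213, 240] flat [214, 229] risen [207, 250]
```

Emit:
drive_tool(
  rows=[
    [[0, 0.006, 0], 0],
    [[0, 0, 0], 0],
    [[0, 0, 0], 0],
  ],
)

```text
t: 3.2
tool_pos: [0.4467, 0.27, 0.1114]
tool_rot: [0.001, -3.141, 0.002]
contact_force: [0.7, 1.3, -0.7]
opening: -0.0001
grip_force: 0.0
```

```bash
python3 tip.py
```

```text
t 3.2 y 0.27 F [ 0.7  1.3 -0.7] vs [218, 218, 218, 217, 214, 214, 214, 214, 214, 267, 262, 248, 242, 240] flat [214, 232] risen [207, 254]
```

```bash
python3 - <<'E'
from h import *
o=ctrl.get_obs(); w=cam('wrist','w3.png'); print(o['tool_pos'])
for u,v in [(214,214),(199,218),(100,218)]: print(onz(w,u,v,.054).round(4))
print(proj(w,(o['tool_pos'][0],o['tool_pos'][1],o['tool_pos'][2]-.0726)))
t=cam('top')['image']; d=cam('top')
cv2.imwrite('pics/c3.png',np.vstack([cv2.resize(t[205:265,175:345],(680,240),interpolation=cv2.INTER_CUBIC),cv2.resize(w['image'][160:330,60:400],(680,340))]))
E
```

```text
[0.4467299  0.26991594 0.11147186]
[0.4256 0.2536 0.054 ]
[0.4273 0.2475 0.054 ]
[0.4273 0.208  0.054 ]
(np.float64(255.10735239725628), np.float64(246.70819114771749))
```

View pics/c3.png

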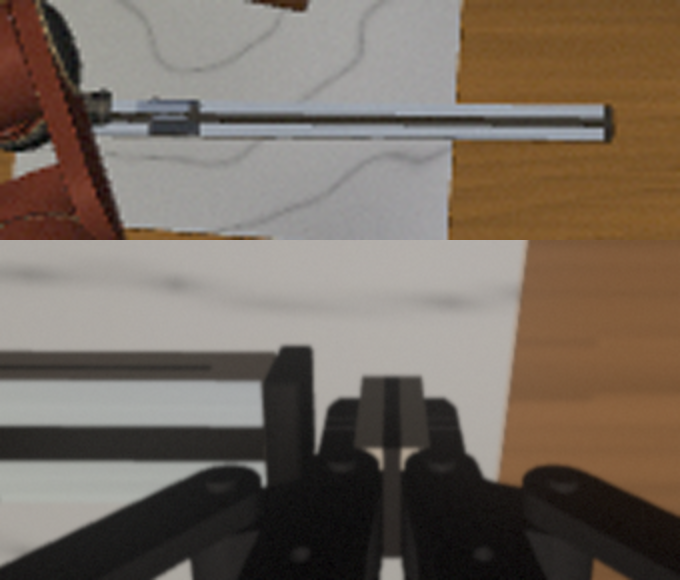

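Emit:
drive_tool(
  rows=[
    [[0, -0.006, 0], 0],
    [[0, -0.006, 0], 0],
    [[0, -0.006, 0], 0],
    [[0, 0, 0], 0],
    [[0, 0.006, 0], 0],
    [[0, 0, 0], 0],
    [[0, 0, 0], 0],
  ],
)

```text
t: 4.15
tool_pos: [0.447, 0.2581, 0.1119]
tool_rot: [0.001, -3.142, 0.001]
contact_force: [0.6, -0.8, -0.7]
opening: -0.0002
grip_force: 0.0
```

```bash
python3 tip.py
```

```text
t 4.15 y 0.2581 F [ 0.6 -0.8 -0.7] vs [216, 217, 214, 212, 212, 212, 212, 213, 270, 268, 262, 248, 242, 240] flat [214, 230] risen [207, 252]
```

Emit:
drive_tool(
  rows=[
    [[0, -0.006, 0], 0],
    [[0, -0.006, 0], 0],
    [[0, -0.006, 0], 0],
    [[0, 0, 0], 0],
    [[0, 0.006, 0], 0],
    [[0, 0, 0], 0],
    [[0, 0, 0], 0],
  ],
)

```text
t: 4.95
tool_pos: [0.447, 0.2461, 0.1119]
tool_rot: [0.001, -3.141, 0.001]
contact_force: [-0.3, -0.4, -0.4]
opening: -0.0002
grip_force: 0.0
```

```bash
python3 tip.py
```

```text
t 4.95 y 0.2461 F [-0.3 -0.4 -0.4] vs [216, 216, 214, 212, 212, 212, 212, 213, 270, 268, 261, 248, 242, 240] flat [214, 230] risen [207, 252]
```

Emit:
drive_tool(
  rows=[
    [[0, -0.006, 0], 0],
    [[0, -0.006, 0], 0],
    [[0, 0, 0], 0],
    [[0, 0.006, 0], 0],
    [[0, 0, 0], 0],
    [[0, 0, 0], 0],
    [[0, 0, 0], 0],
  ],
)

```text
t: 5.75
tool_pos: [0.4469, 0.2401, 0.1118]
tool_rot: [0.001, -3.141, 0.001]
contact_force: [0.7, -0.4, 0.5]
opening: 0.0002
grip_force: 0.0
```

```bash
python3 tip.py
```

```text
t 5.75 y 0.2401 F [ 0.7 -0.4  0.5] vs [216, 216, 215, 213, 212, 212, 212, 213, 255, 268, 261, 247, 242, 240] flat [214, 230] risen [207, 252]
```

Emit:
drive_tool(
  rows=[
    [[0, -0.006, 0], 0],
    [[0, -0.005, 0], 0],
    [[0, 0, 0], 0],
    [[0, 0.006, 0], 0],
    [[0, 0, 0], 0],
    [[0, 0, 0], 0],
    [[0, 0, 0], 0],
  ],
)

```text
t: 6.55
tool_pos: [0.447, 0.2351, 0.1118]
tool_rot: [0.001, -3.141, 0.001]
contact_force: [0.3, 0.1, -0.4]
opening: 0.0002
grip_force: 0.0
```

```bash
python3 tip.py
```

```text
t 6.55 y 0.2351 F [ 0.3  0.1 -0.4] vs [216, 216, 216, 213, 212, 212, 212, 213, 241, 268, 261, 247, 242, 240] flat [214, 230] risen [207, 252]
```

Emit:
drive_tool(
  rows=[
    [[0, -0.006, 0], 0],
    [[0, -0.005, 0], 0],
    [[0, 0, 0], 0],
    [[0, 0.006, 0], 0],
    [[0, 0, 0], 0],
    [[0, 0, 0], 0],
    [[0, 0, 0], 0],
  ],
)

```text
t: 7.35
tool_pos: [0.447, 0.2301, 0.1119]
tool_rot: [0.001, -3.141, 0.001]
contact_force: [-0.4, -0.4, 0.5]
opening: 0.0
grip_force: 0.0
```

```bash
python3 tip.py
```

```text
t 7.35 y 0.2301 F [-0.4 -0.4  0.5] vs [216, 216, 216, 213, 212, 212, 212, 213, 242, 268, 261, 247, 242, 240] flat [214, 230] risen [207, 252]
```

Emit:
drive_tool(
  rows=[
    [[0, -0.006, 0], 0],
    [[0, -0.005, 0], 0],
    [[0, 0, 0], 0],
    [[0, 0.006, 0], 0],
    [[0, 0, 0], 0],
    [[0, 0, 0], 0],
    [[0, 0, 0], 0],
  ],
)

```text
t: 8.15
tool_pos: [0.447, 0.2251, 0.1118]
tool_rot: [0.001, -3.141, 0.001]
contact_force: [-0.3, -0.3, -0.3]
opening: -0.0002
grip_force: 0.0
```

```bash
python3 tip.py
```

```text
t 8.15 y 0.2251 F [-0.3 -0.3 -0.3] vs [216, 216, 216, 213, 212, 212, 212, 213, 242, 268, 260, 247, 242, 240] flat [214, 230] risen [207, 252]
```

Emit:
drive_tool(
  rows=[
    [[0, -0.006, 0], 0],
    [[0, -0.005, 0], 0],
    [[0, 0, 0], 0],
    [[0, 0.006, 0], 0],
    [[0, 0, 0], 0],
    [[0, 0, 0], 0],
    [[0, 0, 0], 0],
  ],
)

```text
t: 8.95
tool_pos: [0.447, 0.2201, 0.1118]
tool_rot: [0.001, -3.141, 0.001]
contact_force: [-1.6, 0.1, -0.9]
opening: -0.0004
grip_force: 0.0
```

```bash
python3 tip.py
```

```text
t 8.95 y 0.2201 F [-1.6  0.1 -0.9] vs [216, 216, 216, 213, 212, 212, 212, 213, 241, 268, 261, 247, 242, 240] flat [214, 230] risen [207, 252]
```

Emit:
drive_tool(
  rows=[
    [[0, -0.006, 0], 0],
    [[0, -0.005, 0], 0],
    [[0, 0, 0], 0],
    [[0, 0.006, 0], 0],
    [[0, 0, 0], 0],
    [[0, 0, 0], 0],
    [[0, 0, 0], 0],
  ],
)

```text
t: 9.75
tool_pos: [0.447, 0.2151, 0.1118]
tool_rot: [0.001, -3.141, 0.001]
contact_force: [0.1, -0.1, -0.4]
opening: 0.0
grip_force: 0.0
```

```bash
python3 tip.py
```

```text
t 9.75 y 0.2151 F [ 0.1 -0.1 -0.4] vs [216, 216, 216, 213, 212, 212, 212, 212, 240, 268, 260, 247, 242, 240] flat [214, 230] risen [207, 252]
```

Emit:
drive_tool(
  rows=[
    [[0, -0.006, 0], 0],
    [[0, -0.005, 0], 0],
    [[0, 0, 0], 0],
    [[0, 0.006, 0], 0],
    [[0, 0, 0], 0],
    [[0, 0, 0], 0],
    [[0, 0, 0], 0],
  ],
)

```text
t: 10.55
tool_pos: [0.447, 0.2101, 0.1118]
tool_rot: [0.001, -3.141, 0.001]
contact_force: [-0.2, 0.4, -0.1]
opening: 0.0003
grip_force: 0.0
```

```bash
python3 tip.py
```

```text
t 10.55 y 0.2101 F [-0.2  0.4 -0.1] vs [216, 216, 216, 213, 212, 212, 212, 212, 240, 268, 260, 247, 242, 240] flat [214, 230] risen [207, 252]
```

Emit:
drive_tool(
  rows=[
    [[0, -0.006, 0], 0],
    [[0, -0.005, 0], 0],
    [[0, 0, 0], 0],
    [[0, 0.006, 0], 0],
    [[0, 0, 0], 0],
    [[0, 0, 0], 0],
    [[0, 0, 0], 0],
  ],
)

```text
t: 11.35
tool_pos: [0.447, 0.2051, 0.1118]
tool_rot: [0.001, -3.141, 0.001]
contact_force: [0.6, -0.3, -0.1]
opening: 0.0002
grip_force: 0.0
```

```bash
python3 tip.py
```

```text
t 11.35 y 0.2051 F [ 0.6 -0.3 -0.1] vs [216, 216, 216, 213, 212, 212, 212, 212, 240, 268, 260, 247, 242, 240] flat [214, 230] risen [207, 252]
```

Emit:
drive_tool(
  rows=[
    [[0, -0.006, 0], 0],
    [[0, -0.005, 0], 0],
    [[0, 0, 0], 0],
    [[0, 0.006, 0], 0],
    [[0, 0, 0], 0],
    [[0, 0, 0], 0],
    [[0, 0, 0], 0],
  ],
)

```text
t: 12.15
tool_pos: [0.447, 0.2001, 0.1118]
tool_rot: [0.001, -3.141, 0.001]
contact_force: [0.5, -0.1, -0.0]
opening: 0.0001
grip_force: 0.0
```

```bash
python3 tip.py
```

```text
t 12.15 y 0.2001 F [ 0.5 -0.1 -0. ] vs [216, 216, 216, 213, 212, 212, 212, 213, 236, 268, 260, 247, 242, 240] flat [214, 230] risen [207, 252]
```

Emit:
drive_tool(
  rows=[
    [[0, -0.006, 0], 0],
    [[0, -0.005, 0], 0],
    [[0, 0, 0], 0],
    [[0, 0.006, 0], 0],
    [[0, 0, 0], 0],
    [[0, 0, 0], 0],
    [[0, 0, 0], 0],
  ],
)

```text
t: 12.95
tool_pos: [0.447, 0.1951, 0.1118]
tool_rot: [0.001, -3.141, 0.001]
contact_force: [-0.8, 0.5, 0.4]
opening: -0.0
grip_force: 0.0
```

```bash
python3 tip.py
```

```text
t 12.95 y 0.1951 F [-0.8  0.5  0.4] vs [216, 216, 217, 213, 212, 212, 212, 213, 236, 268, 260, 246, 242, 240] flat [214, 230] risen [207, 252]
```

Emit:
drive_tool(
  rows=[
    [[0, -0.006, 0], 0],
    [[0, -0.005, 0], 0],
    [[0, 0, 0], 0],
    [[0, 0.006, 0], 0],
    [[0, 0, 0], 0],
    [[0, 0, 0], 0],
    [[0, 0, 0], 0],
  ],
)

```text
t: 13.75
tool_pos: [0.447, 0.1901, 0.1118]
tool_rot: [0.001, -3.141, 0.001]
contact_force: [-0.6, 0.7, -0.6]
opening: -0.0001
grip_force: 0.0
```

```bash
python3 tip.py
```

```text
t 13.75 y 0.1901 F [-0.6  0.7 -0.6] vs [216, 216, 217, 213, 213, 213, 213, 213, 233, 268, 261, 247, 242, 240] flat [214, 230] risen [207, 252]
```

Emit:
drive_tool(
  rows=[
    [[0, -0.006, 0], 0],
    [[0, -0.005, 0], 0],
    [[0, 0, 0], 0],
    [[0, 0.006, 0], 0],
    [[0, 0, 0], 0],
    [[0, 0, 0], 0],
    [[0, 0, 0], 0],
  ],
)

```text
t: 14.55
tool_pos: [0.447, 0.1851, 0.1118]
tool_rot: [0.001, -3.141, 0.001]
contact_force: [-1.0, -0.4, 0.7]
opening: 0.0002
grip_force: 0.0
```

```bash
python3 tip.py
```

```text
t 14.55 y 0.1851 F [-1.  -0.4  0.7] vs [216, 216, 217, 213, 213, 213, 213, 213, 227, 268, 260, 247, 242, 240] flat [214, 230] risen [207, 252]
```

Emit:
drive_tool(
  rows=[
    [[0, -0.006, 0], 0],
    [[0, -0.005, 0], 0],
    [[0, 0, 0], 0],
    [[0, 0.006, 0], 0],
    [[0, 0, 0], 0],
    [[0, 0, 0], 0],
    [[0, 0, 0], 0],
  ],
)

```text
t: 15.35
tool_pos: [0.447, 0.1801, 0.1118]
tool_rot: [0.001, -3.141, 0.001]
contact_force: [0.3, 0.0, -0.3]
opening: 0.0
grip_force: 0.0
```

```bash
python3 tip.py
```

```text
t 15.35 y 0.1801 F [ 0.3  0.  -0.3] vs [217, 216, 217, 214, 213, 213, 213, 213, 228, 268, 260, 247, 242, 240] flat [214, 231] risen [207, 252]
```

Emit:
drive_tool(
  rows=[
    [[0, -0.006, 0], 0],
    [[0, -0.005, 0], 0],
    [[0, 0, 0], 0],
    [[0, 0.006, 0], 0],
    [[0, 0, 0], 0],
    [[0, 0, 0], 0],
    [[0, 0, 0], 0],
  ],
)

```text
t: 16.15
tool_pos: [0.447, 0.1751, 0.1118]
tool_rot: [0.001, -3.141, 0.001]
contact_force: [-1.2, 1.5, -0.0]
opening: -0.0004
grip_force: 0.0
```

```bash
python3 tip.py
```

```text
t 16.15 y 0.1751 F [-1.2  1.5 -0. ] vs [217, 217, 217, 214, 213, 213, 213, 213, 225, 268, 260, 247, 242, 240] flat [214, 231] risen [207, 252]
```

Emit:
drive_tool(
  rows=[
    [[0, -0.006, 0], 0],
    [[0, -0.005, 0], 0],
    [[0, 0, 0], 0],
    [[0, 0.006, 0], 0],
    [[0, 0, 0], 0],
    [[0, 0, 0], 0],
    [[0, 0, 0], 0],
  ],
)

```text
t: 16.95
tool_pos: [0.447, 0.1701, 0.1118]
tool_rot: [0.001, -3.141, 0.001]
contact_force: [0.1, -0.3, 1.0]
opening: 0.0002
grip_force: 0.0
```

```bash
python3 tip.py
```

```text
t 16.95 y 0.1701 F [ 0.1 -0.3  1. ] vs [217, 217, 218, 214, 214, 214, 214, 214, 222, 268, 260, 247, 242, 240] flat [214, 231] risen [207, 253]
```

Emit:
drive_tool(
  rows=[
    [[0, -0.006, 0], 0],
    [[0, -0.005, 0], 0],
    [[0, 0, 0], 0],
    [[0, 0.006, 0], 0],
    [[0, 0, 0], 0],
    [[0, 0, 0], 0],
    [[0, 0, 0], 0],
  ],
)

```text
t: 17.75
tool_pos: [0.4469, 0.1651, 0.1118]
tool_rot: [0.001, -3.141, 0.001]
contact_force: [0.1, 0.4, -0.1]
opening: 0.0004
grip_force: 0.0
```

```bash
python3 tip.py
```

```text
t 17.75 y 0.1651 F [ 0.1  0.4 -0.1] vs [218, 218, 218, 215, 214, 214, 214, 214, 219, 268, 260, 246, 242, 240] flat [214, 231] risen [207, 253]
```

Emit:
drive_tool(
  rows=[
    [[0, -0.006, 0], 0],
    [[0, -0.005, 0], 0],
    [[0, 0, 0], 0],
    [[0, 0.006, 0], 0],
    [[0, 0, 0], 0],
    [[0, 0, 0], 0],
    [[0, 0, 0], 0],
  ],
)

```text
t: 18.55
tool_pos: [0.4469, 0.1601, 0.1117]
tool_rot: [0.001, -3.141, 0.001]
contact_force: [0.8, -0.4, 0.5]
opening: 0.0002
grip_force: 0.0
```

```bash
python3 tip.py
```

```text
t 18.55 y 0.1601 F [ 0.8 -0.4  0.5] vs [219, 219, 219, 216, 215, 215, 215, 215, 223, 268, 260, 247, 242, 240] flat [214, 231] risen [207, 253]
```

Emit:
drive_tool(
  rows=[
    [[0, -0.006, 0], 0],
    [[0, -0.005, 0], 0],
    [[0, 0, 0], 0],
    [[0, 0.006, 0], 0],
    [[0, 0, 0], 0],
    [[0, 0, 0], 0],
    [[0, 0, 0], 0],
  ],
)

```text
t: 19.35
tool_pos: [0.4469, 0.1551, 0.1118]
tool_rot: [0.001, -3.141, 0.001]
contact_force: [0.3, -0.8, -0.2]
opening: 0.0001
grip_force: 0.0
```

```bash
python3 tip.py
```

```text
t 19.35 y 0.1551 F [ 0.3 -0.8 -0.2] vs [230, 228, 229, 229, 229, 229, 256, 276, 270, 268, 260, 247, 242, 240] flat [214, 231] risen [207, 253]
```

Emit:
drive_tool(
  rows=[
    [[0, 0.02, 0], 0],
    [[0, 0, -0.04], 0],
    [[0, 0, -0.045], 0],
    [[0, 0, -0.045], 0],
    [[0, -0.03, -0.03], 0],
    [[0, -0.045, 0], 0],
    [[0, -0.045, 0], 0],
    [[0, 0, 0], 0],
    [[0, 0, 0], 0],
  ],
  jaw=0,
)

```text
t: 20.35
tool_pos: [0.447, 0.0543, 0.2719]
tool_rot: [0.004, 3.142, 0.001]
contact_force: [-0.3, 1.1, 0.7]
opening: 0.0857
grip_force: 0.0
```

```bash
python3 - <<'E'
from h import *
o=ctrl.get_obs(); print(o['t'],o['tool_pos'])
w=cam('wrist','w5.png'); t=cam('top','t5.png')
cv2.imwrite('pics/c5.png',np.vstack([cv2.resize(t['image'][205:265,175:345],(680,240),interpolation=cv2.INTER_CUBIC),cv2.resize(w['image'][50:230],(680,239))]))
E
```

```text
20.35 [0.44700518 0.05434793 0.27187691]
```

View pics/c5.png

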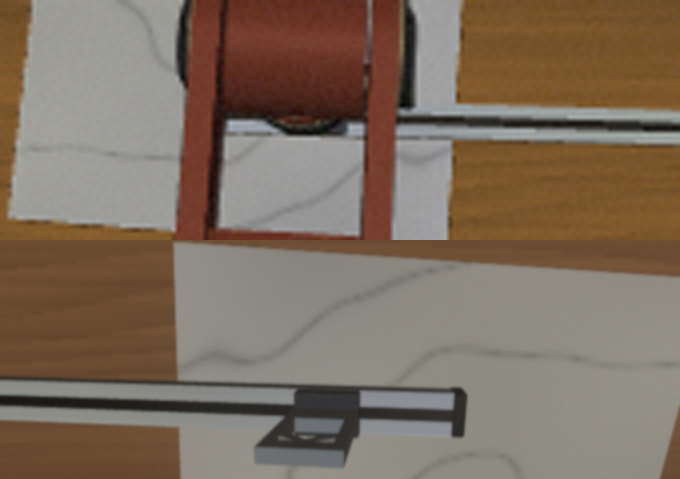

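```bash
python3 - <<'E'
from h import *
d=cam('wrist')
C=lambda x,y:(x*.753,50+(y-240)*.753)
e1,e2=[onz(d,*C(*p),.03) for p in((173,246),(180,470))]; print('edge',e1,e2)
e=e1+(e2-e1)*(.447-e1[0])/(e2[0]-e1[0]); print('edge at lamp',e)
for n,p,z in [('tail f',(466,437),.079),('tail n',(466,388),.079),('runL',(358,437),.078),('runR',(295,437),.074),('runRn',(295,390),.074),('ptopL',(345,466),.157),('ptopR',(255,464),.153),('ptopLn',(350,443),.157)]: print(n,onz(d,*C(*p),z).round(4))
E
```

```text
edge [ 0.34505913 -0.05224844  0.03      ] [ 0.5003466  -0.06216949  0.03      ]
edge at lamp [ 0.447      -0.05876127  0.03      ]
tail f [0.46   0.1335 0.079 ]
tail n [0.4296 0.1313 0.079 ]
runL [0.4603 0.0675 0.078 ]
runR [0.4615 0.0283 0.074 ]
runRn [0.4318 0.0291 0.074 ]
ptopL [0.4498 0.0585 0.157 ]
ptopR [0.4503 0.0183 0.153 ]
ptopLn [0.4392 0.0606 0.157 ]
```

Emit:
drive_tool(
  rows=[
    [[0, -0.011, 0.03], 0],
    [[0, 0, 0.03], 0],
    [[0, 0, 0.025], 0],
    [[0, 0, 0.018], 0],
    [[0, 0, 0], 0],
  ],
)

```text
t: 21.0
tool_pos: [0.445, 0.0454, 0.1656]
tool_rot: [0.004, -3.135, -0.001]
contact_force: [-0.5, -0.1, 0.8]
opening: 0.0856
grip_force: 0.0
```

Emit:
drive_tool(
  rows=[
    [[0, 0, 0], 0],
    [[0, 0, 0], 0],
    [[0, 0, 0], 0],
  ],
  jaw=0.38,
)

```text
t: 21.3
tool_pos: [0.4479, 0.0443, 0.1705]
tool_rot: [-0.001, 3.139, -0.0]
contact_force: [-0.0, -0.8, -0.8]
opening: 0.0532
grip_force: 0.0
```

```bash
cat > w.py <<'E'
from h import *
import sys
o=ctrl.get_obs(); print(o['t'],o['tool_pos'],o['opening'],o['contact_force'].round(1))
w=cam('wrist',sys.argv[1]); np.save('wc.npy',dict(w),allow_pickle=True)
E
python3 w.py w6.png
```

```text
21.3 [0.44793076 0.04434286 0.17045916] 0.05316163713041164 [-0.  -0.8 -0.8]
```

View pics/w6.png

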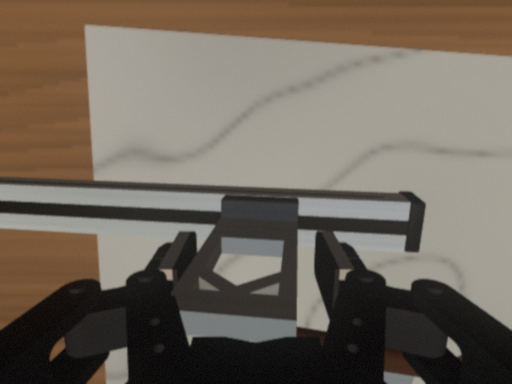

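Emit:
drive_tool(
  rows=[
    [[0, -0.006, 0.001], 0],
    [[0, -0.01, 0.001], 0],
    [[0, -0.012, 0.001], 0],
    [[0, -0.012, 0.001], 0],
    [[0, -0.012, 0.001], 0],
    [[0, -0.012, 0.001], 0],
    [[0, -0.012, 0.001], 0],
    [[0, -0.012, 0.001], 0],
    [[0, -0.01, 0.001], 0],
    [[0, -0.005, 0.001], 0],
  ],
)

```text
t: 22.35
tool_pos: [0.447, -0.0599, 0.1589]
tool_rot: [-0.001, -3.141, 0.0]
contact_force: [-0.2, 1.6, 0.7]
opening: 0.0527
grip_force: 0.8
```

```bash
python3 w.py w7.png
```

```text
22.35 [ 0.447001   -0.05993109  0.15885264] 0.05271740058820268 [-0.2  1.6  0.7]
```

View pics/w7.png

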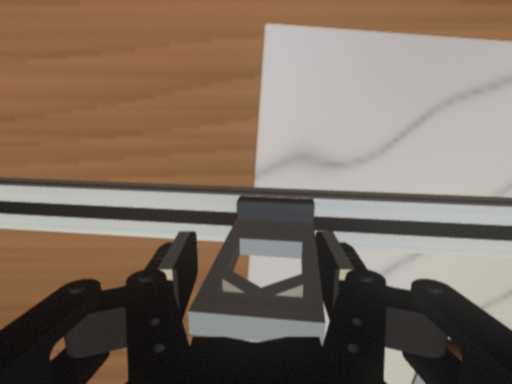

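```bash
python3 - <<'E'
from h import *
d=np.load('wc.npy',allow_pickle=True).item()
e1,e2=[onz(d,*p,.03) for p in((265,26),(254.5,187))]; print(e1,e2,'edge at .447',e2+(e2-e1)*(.447-e2[0])/(e2[0]-e1[0]))
for p,z in [((237,198),.065),((313,198),.065),((238,220),.065),((314,220),.068)]: print(p,onz(d,*p,z).round(4), onz(d,p[0],p[1],z-.01).round(4))
E
```

```text
[ 0.34385239 -0.0544891   0.03      ] [ 0.43362709 -0.0603349   0.03      ] edge at .447 [ 0.447     -0.0612057  0.03     ]
(237, 198) [ 0.4301 -0.0691  0.065 ] [ 0.4331 -0.0696  0.055 ]
(313, 198) [ 0.4301 -0.0306  0.065 ] [ 0.4332 -0.0288  0.055 ]
(238, 220) [ 0.4419 -0.0687  0.065 ] [ 0.4457 -0.0693  0.055 ]
(314, 220) [ 0.4409 -0.0301  0.068 ] [ 0.4446 -0.0283  0.058 ]
```

Emit:
drive_tool(
  rows=[
    [[0, -0.006, 0], 0],
    [[0, -0.006, 0.001], 0],
    [[0, -0.004, 0], 0],
    [[0, 0, 0], 0],
    [[0, 0.005, 0], 0],
    [[0, 0, 0], 0],
  ],
)

```text
t: 23.0
tool_pos: [0.4472, -0.0695, 0.1581]
tool_rot: [-0.001, 3.141, -0.001]
contact_force: [-0.3, -0.6, 0.1]
opening: 0.053
grip_force: 0.0
```

```bash
python3 w.py w8.png; python3 - <<'E'
from h import *
d=np.load('wc.npy',allow_pickle=True).item(); w=d['image']; g=cv2.cvtColor(w,cv2.COLOR_BGR2GRAY)
print('v208',[ (u,int(g[208,u])) for u in range(236,340,2)])
s=cv2.cvtColor(w,cv2.COLOR_BGR2HSV)[...,1]
for v in (60,100,140,175): print(v,int(np.argmax(s[v,:]<60)))
t=cam('top','t8.png')['image']; a=cv2.imread('pics/t5.png')
for im in(a,t):
    r=cv2.cvtColor(im,cv2.COLOR_BGR2GRAY)[233:239,330:372].mean(0); print(r.round().astype(int).tolist())
E
```

```text
23.0 [ 0.4472232  -0.06951963  0.15811072] 0.053025261865643415 [-0.3 -0.6  0.1]
v208 [(236, 67), (238, 67), (240, 67), (242, 67), (244, 67), (246, 67), (248, 67), (250, 69), (252, 68), (254, 68), (256, 67), (258, 66), (260, 66), (262, 67), (264, 66), (266, 67), (268, 67), (270, 69), (272, 67), (274, 66), (276, 68), (278, 69), (280, 68), (282, 70), (284, 70), (286, 69), (288, 70), (290, 71), (292, 72), (294, 71), (296, 70), (298, 71), (300, 72), (302, 128), (304, 185), (306, 184), (308, 184), (310, 184), (312, 185), (314, 185), (316, 184), (318, 184), (320, 183), (322, 184), (324, 184), (326, 184), (328, 183), (330, 185), (332, 184), (334, 183), (336, 185), (338, 184)]
60 281
100 277
140 274
175 271
[107, 107, 107, 106, 106, 112, 107, 108, 108, 107, 108, 107, 108, 112, 112, 105, 106, 106, 105, 106, 103, 106, 110, 108, 105, 106, 105, 103, 102, 100, 40, 42, 82, 91, 91, 91, 92, 92, 93, 91, 92, 90]
[107, 108, 106, 106, 107, 111, 106, 106, 107, 105, 106, 107, 107, 112, 111, 105, 104, 106, 104, 104, 105, 104, 110, 109, 104, 104, 105, 103, 104, 99, 41, 42, 82, 92, 90, 92, 92, 92, 92, 90, 91, 92]
```

```bash
python3 - <<'E'
from h import *
d=np.load('wc.npy',allow_pickle=True).item(); g=cv2.cvtColor(d['image'],cv2.COLOR_BGR2GRAY)
P=np.array([onz(d,u-.5,v,.03) for u,v in((281,60),(277,100),(274,140),(271,175))]); k=np.polyfit(P[:,0],P[:,1],1); print('edge',np.polyval(k,.447),P.round(4))
r=g[208,190:310]; print(int(190+np.argmax(r<90)))
for u,z in((301.5,.0625),(225,.0575)): print(onz(d,u,208,z).round(4))
print([int(x) for x in g[208,205:240]])
E
```

```text
edge -0.06186136212751158 [[ 0.3614 -0.0556  0.03  ]
 [ 0.3827 -0.0575  0.03  ]
 [ 0.4053 -0.0588  0.03  ]
 [ 0.4263 -0.0603  0.03  ]]
226
[ 0.4363 -0.0456  0.0625]
[ 0.438  -0.0855  0.0575]
[182, 182, 184, 183, 183, 182, 183, 183, 183, 181, 183, 182, 186, 185, 185, 185, 185, 188, 187, 175, 131, 84, 69, 66, 67, 68, 66, 67, 66, 68, 63, 67, 67, 67, 68]
```

Emit:
drive_tool(
  rows=[
    [[0, 0.004, 0], 0],
    [[0, 0, 0], 0],
  ],
)

```text
t: 23.3
tool_pos: [0.4472, -0.0655, 0.158]
tool_rot: [-0.001, 3.141, -0.0]
contact_force: [0.4, -0.1, -0.6]
opening: 0.053
grip_force: 0.0
```

Emit:
drive_tool(
  rows=[
    [[0, 0, 0], 0],
    [[0, 0, 0], 0],
    [[0, 0, 0], 0],
    [[0, 0, 0], 0],
  ],
  jaw=1,
  grip_force=20,
)

```text
t: 23.7
tool_pos: [0.4471, -0.0657, 0.1578]
tool_rot: [-0.0, 3.141, 0.001]
contact_force: [0.5, 0.9, 0.5]
opening: 0.0407
grip_force: 20.8
```

```bash
python3 w.py w9.png; python3 - <<'E'
from h import *
t=cam('top','t9.png')['image']
for im in(t,): print(cv2.cvtColor(im,cv2.COLOR_BGR2GRAY)[233:239,350:372].mean(0).round().astype(int).tolist())
E
```

```text
23.7 [ 0.44710104 -0.065744    0.15784272] 0.04073630823932141 [0.5 0.9 0.5]
[108, 107, 108, 107, 108, 108, 111, 111, 108, 108, 103, 46, 41, 69, 91, 90, 91, 90, 90, 92, 92, 92]
```

View pics/w9.png

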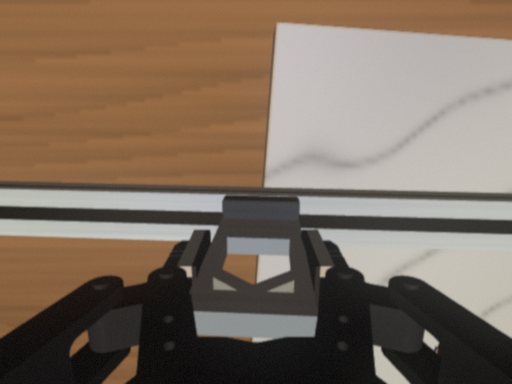

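Emit:
drive_tool(
  rows=[
    [[0, 0, -0.003], 0],
    [[0, 0, -0.006], 0],
    [[0, 0, -0.009], 0],
    [[0, 0, -0.012], 0],
    [[0, 0, -0.012], 0],
    [[0, 0, -0.012], 0],
    [[0, 0, -0.012], 0],
    [[0, 0, -0.009], 0],
    [[0, 0, -0.005], 0],
    [[0, 0, 0], 0],
  ],
)

```text
t: 24.8
tool_pos: [0.4475, -0.066, 0.239]
tool_rot: [-0.0, 3.14, -0.001]
contact_force: [0.4, -0.8, -8.5]
opening: 0.0399
grip_force: 21.7
```

```bash
python3 w.py w10.png; python3 - <<'E'
from h import *
t=cam('top','t10.png'); s=cam('side')
cv2.imwrite('pics/c10.png',np.vstack([cv2.resize(s['image'][150:310,180:390],(630,480)),]))
E
```

```text
24.8 [ 0.44748449 -0.06600272  0.2389678 ] 0.03991421936050001 [ 0.4 -0.8 -8.5]
```

View pics/w10.png

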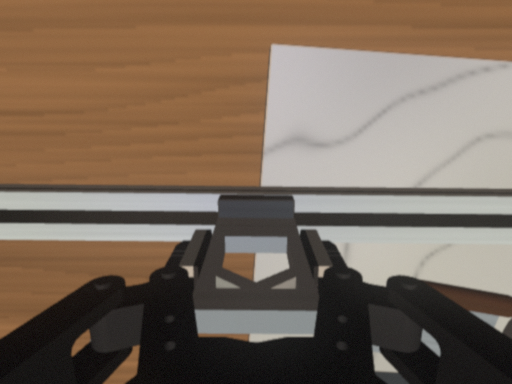

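Emit:
drive_tool(
  rows=[
    [[0, 0, 0], 0.02],
    [[0, 0, 0], 0.04],
    [[0, 0, 0], 0.05],
    [[0, 0, 0], 0.045],
    [[0, 0, 0], 0.025],
    [[-0.001, 0.005, 0], 0],
    [[-0.002, 0.01, 0], 0],
    [[-0.003, 0.015, 0], 0],
    [[-0.004, 0.02, 0], 0],
    [[-0.004, 0.022, 0], 0],
  ],
)

```text
t: 25.95
tool_pos: [0.4741, 0.0037, 0.2379]
tool_rot: [0.282, 3.129, 0.001]
contact_force: [0.4, 0.5, -8.9]
opening: 0.0397
grip_force: 21.8
```

Emit:
drive_tool(
  rows=[
    [[-0.004, 0.022, 0], 0],
    [[-0.004, 0.022, 0], 0],
    [[-0.004, 0.022, 0], 0],
    [[-0.004, 0.022, 0], 0],
    [[-0.004, 0.022, 0], 0],
    [[-0.003, 0.018, 0], 0],
    [[-0.003, 0.014, 0], 0],
    [[-0.002, 0.01, 0], 0],
    [[-0.001, 0.007, 0], 0],
    [[-0.001, 0.004, 0], 0],
  ],
)

```text
t: 26.95
tool_pos: [0.5325, 0.1579, 0.2378]
tool_rot: [-0.282, -3.129, 0.0]
contact_force: [0.1, -0.2, -8.4]
opening: 0.0396
grip_force: 21.8
```

```bash
cat > s.py <<'E'
from h import *
from scipy.spatial.transform import Rotation as Ro
o=ctrl.get_obs(); R=Ro.from_rotvec(o['tool_rot']).as_matrix(); p=o['tool_pos']
print(o['t'],p.round(4),R.round(3).tolist(),o['opening'],o['grip_force'],o['contact_force'].round(1))
for n,X in (('pre',(.530,.158,.219)),('seat',(.589,.147,.219))): print(n,(R.T@(np.array(X)-p)).round(4))
E
python3 s.py
```

```text
26.95 [0.5325 0.1579 0.2378] [[-0.984, 0.179, -0.0], [0.179, 0.984, -0.0], [0.0, -0.0, -1.0]] 0.039577787385038136 21.776701505295932 [ 0.1 -0.2 -8.4]
pre [ 0.0025 -0.0003  0.0188]
seat [-0.0576 -0.0006  0.0188]
```

```bash
python3 - <<'E'
from h import *
s=cam('side'); P=np.array([.589,.147,.163]); u=np.array([-.983,.182,0])
for X in (P-.135*u,P,P+.025*u,P+.025*u+[0,0,.018]): print(np.round(proj(s,X),1))
E
```

```text
[214.7 188.8]
[239.2 204. ]
[244.1 206.9]
[244. 203.]
```

Emit:
drive_tool(
  rows=[
    [[0, 0, 0.005], 0],
    [[0, 0, 0.008], 0],
    [[0, 0, 0.005], 0],
    [[0, 0, 0], 0],
  ],
)

```text
t: 27.4
tool_pos: [0.5314, 0.157, 0.2179]
tool_rot: [-0.283, -3.125, 0.001]
contact_force: [-0.3, 0.4, -8.3]
opening: 0.0396
grip_force: 21.8
```

```bash
python3 s.py; python3 - <<'E'
from h import *
g=cv2.cvtColor(cv2.imread('pics/side0.png'),cv2.COLOR_BGR2GRAY)
np.set_printoptions(linewidth=200)
print(g[194:212,226:250])
E
```

```text
27.4 [0.5314 0.157  0.2179] [[-0.984, 0.179, -0.003], [0.179, 0.984, -0.001], [0.003, -0.001, -1.0]] 0.03963097586037231 21.771690429886803 [-0.3  0.4 -8.3]
pre [ 0.0016  0.0008 -0.0011]
seat [-0.0585  0.0005 -0.0012]
[[150 143 144 147 146 149 149 144 146 148 149 154 149 144 143 144 146 145 146 146 141 141 145 147]
 [176 155 145 144 149 146 145 145 148 153 149 147 147 147 143 144 144 145 146 143 140 143 147 151]
 [180 186 172 155 149 144 144 148 154 151 149 146 139 144 146 147 148 145 143 141 146 148 153 152]
 [148 172 184 184 164 156 148 151 152 148 146 143 146 145 147 145 145 145 143 145 149 151 151 154]
 [136 138 149 172 183 175 162 154 150 147 146 143 144 151 146 144 140 141 146 147 148 153 153 153]
 [148 138 124 138 166 183 197 180 159 149 146 147 147 145 147 142 142 144 149 151 155 154 157 160]
 [147 143 139 133 140 156 181 191 179 162 150 147 147 146 144 139 143 146 152 154 155 158 159 161]
 [146 149 153 151 146 144 142 159 175 183 173 156 146 140 139 147 149 152 154 157 157 160 160 158]
 [147 149 153 153 153 147 137 131 146 170 184 178 161 150 145 147 163 159 156 160 161 161 
[... 200 characters left out ...]
5 162]
 [154 150 152 149 149 146 148 148 147 144 139 130 138 151 138  99  98 133 152 156 157 157 161 192]
 [155 149 146 150 146 147 147 146 144 144 146 145 145 143 129 111 130 153 156 156 158 169 208 232]
 [152 150 147 147 150 149 145 145 144 143 147 150 153 157 155 148 153 157 155 157 177 210 235 240]
 [147 149 150 147 146 140 143 143 147 146 148 152 156 159 161 159 153 154 160 178 217 235 241 241]
 [133 142 148 150 146 142 142 144 146 150 156 155 161 162 160 157 157 165 192 220 234 239 239 239]
 [105 124 140 146 145 141 143 147 149 154 157 161 159 160 154 157 169 206 229 235 239 238 238 239]
 [ 89 101 119 130 137 148 149 153 153 157 161 160 158 154 156 176 207 233 239 239 239 238 238 239]]
```

Emit:
drive_tool(
  rows=[
    [[-0.004, 0, -0.001], 0],
    [[-0.006, 0, 0], 0],
    [[-0.008, 0, 0], 0],
    [[-0.008, 0, 0], 0],
    [[-0.008, 0, 0], 0],
    [[-0.008, 0, 0], 0],
    [[-0.008, 0, 0], 0],
    [[-0.006, 0, 0], 0],
    [[-0.004, 0, 0], 0],
    [[0, 0, 0], 0],
  ],
)

```text
t: 28.4
tool_pos: [0.5919, 0.1466, 0.2209]
tool_rot: [0.282, 3.129, -0.0]
contact_force: [0.0, 0.2, -8.8]
opening: 0.0399
grip_force: 21.8
```

```bash
python3 s.py; python3 - <<'E'
from h import *
cam('wrist','w12.png'); cam('side','s12.png')
E
```

```text
28.4 [0.5919 0.1466 0.2209] [[-0.984, 0.179, 0.0], [0.179, 0.984, -0.0], [-0.0, 0.0, -1.0]] 0.03988376471168199 21.78207187098451 [ 0.   0.2 -8.8]
pre [0.063  0.0001 0.0019]
seat [ 0.0029 -0.0001  0.0019]
```

Emit:
drive_tool(
  rows=[
    [[0, 0, 0.003], 0],
    [[0, 0, 0.005], 0],
    [[0, 0, 0.005], 0],
    [[0, 0, 0.004], 0],
    [[0, 0, 0.002], 0],
    [[0, 0, 0.001], 0],
    [[0, 0, 0], 0],
  ],
)

```text
t: 29.2
tool_pos: [0.5915, 0.1468, 0.2009]
tool_rot: [0.282, 3.129, 0.0]
contact_force: [0.8, -0.6, -8.3]
opening: 0.0396
grip_force: 21.8
```

Emit:
drive_tool(
  rows=[
    [[0, 0, 0.001], 0],
    [[0, 0, 0.001], 0],
    [[0, 0, 0], 0],
  ],
)

```text
t: 29.5
tool_pos: [0.592, 0.1471, 0.2002]
tool_rot: [0.282, 3.127, 0.002]
contact_force: [-0.8, 1.2, -2.9]
opening: 0.0393
grip_force: 22.3
```

Emit:
drive_tool(
  rows=[
    [[0, 0, 0.0005], 0],
    [[0, 0, 0], 0],
  ],
)

```text
t: 29.7
tool_pos: [0.5922, 0.1471, 0.2]
tool_rot: [0.282, 3.127, 0.002]
contact_force: [-0.6, 2.2, 1.3]
opening: 0.0397
grip_force: 22.6
```

```bash
python3 s.py
```

```text
29.7 [0.5922 0.1471 0.2   ] [[-0.984, 0.179, 0.002], [0.179, 0.984, 0.001], [-0.002, 0.001, -1.0]] 0.0397294079164514 22.64411478303373 [-0.6  2.2  1.3]
pre [ 0.0631 -0.0004 -0.0192]
seat [ 0.003  -0.0007 -0.019 ]
```

Emit:
drive_tool(
  rows=[
    [[0, 0, 0], 0],
    [[0, 0, 0], 0],
    [[0, 0, 0], 0],
    [[0, 0, 0], 0],
    [[0, 0, 0], 0],
  ],
  jaw=0.4,
)

```text
t: 30.2
tool_pos: [0.5915, 0.1466, 0.1984]
tool_rot: [0.282, 3.129, -0.0]
contact_force: [-0.6, 0.1, 0.5]
opening: 0.0515
grip_force: 0.0
```

```bash
python3 s.py; python3 - <<'E'
from h import *
cam('wrist','w13.png')
a,b=cv2.imread('pics/w12.png',0),cv2.imread('pics/w13.png',0)
for g in(a,b): 
    # lamp upper side edge per column: strongest vertical gradient near row 185
    print([ (u,int(150+np.argmax(np.abs(np.diff(cv2.GaussianBlur(g,(5,5),0)[150:290,u].astype(int)))))) for u in (20,60,120,170,340,400,450,490)])
    print(int(g[196:218,210:310].mean()), 'slot', [(u,[v for v in range(170,300) if g[v,u]<60][:1],[v for v in range(170,300) if g[v,u]<60][-1:]) for u in (20,60,120,340,400,470)])
E
```

```text
30.2 [0.5915 0.1466 0.1984] [[-0.984, 0.179, 0.0], [0.179, 0.984, -0.0], [-0.0, -0.0, -1.0]] 0.05150160478899676 0.0 [-0.6  0.1  0.5]
pre [ 0.0625  0.0002 -0.0206]
seat [ 0.0025 -0.0001 -0.0206]
[(20, 209), (60, 209), (120, 210), (170, 210), (340, 212), (400, 212), (450, 213), (490, 213)]
84 slot [(20, [187], [221]), (60, [188], [221]), (120, [189], [299]), (340, [191], [299]), (400, [192], [299]), (470, [191], [225])]
[(20, 206), (60, 207), (120, 209), (170, 210), (340, 241), (400, 230), (450, 218), (490, 219)]
79 slot [(20, [185], [218]), (60, [187], [299]), (120, [188], [299]), (340, [193], [299]), (400, [218], [299]), (470, [196], [231])]
```

Emit:
drive_tool(
  rows=[
    [[0, 0, 0], 0],
    [[0, 0, 0], 0],
    [[0, 0, -0.01], 0],
    [[0, 0, -0.03], 0],
    [[0, 0, -0.04], 0],
    [[0, 0, -0.04], 0],
    [[0, 0, -0.03], 0],
    [[0, 0, -0.02], 0],
    [[0, 0, 0], 0],
    [[0, 0, 0], 0],
  ],
  jaw=0,
)

```text
t: 31.25
tool_pos: [0.5914, 0.1467, 0.3686]
tool_rot: [0.282, 3.128, 0.0]
contact_force: [-0.9, -0.4, -1.1]
opening: 0.0854
grip_force: 0.0
```

Emit:
drive_tool(
  rows=[
    [[0.045, 0, 0], 0],
    [[0.045, 0, 0], 0],
    [[0.045, 0, 0], 0],
    [[0.045, 0, 0], 0],
    [[0.04, 0, 0], 0],
    [[0, 0, 0], 0],
    [[0, 0, 0], 0],
    [[0, 0, 0], 0],
    [[0, 0, 0], 0],
    [[0, 0, 0], 0],
  ],
)

```text
t: 32.25
tool_pos: [0.3757, 0.1858, 0.3679]
tool_rot: [-0.283, -3.127, 0.001]
contact_force: [-0.5, -0.1, -0.1]
opening: 0.0859
grip_force: 0.0
```

```bash
python3 s.py; python3 - <<'E'
from h import *
w=cam('wrist','w14.png'); t=cam('top','t14.png'); s=cam('side','s14.png')
# lamp ends: predicted level vs tilted in wrist and side views
P=np.array([.592,.1465,.07]); y=np.array([.179,.984,0]); a=.02
for n,d in(('w',w),('t',t),('s',s)):
    for nm,q in (('tail',.2),('nose',-.24)):
        print(n,nm,[np.round(proj(d,P+q*y+[0,0,.024+dz])) for dz in(-.02,0,.02)])
E
```

```text
32.25 [0.3757 0.1858 0.3679] [[-0.984, 0.18, -0.001], [0.18, 0.984, -0.0], [0.001, -0.001, -1.0]] 0.0858955730563 0.0 [-0.5 -0.1 -0.1]
pre [-0.157   0.0005  0.1487]
seat [-2.170e-01  2.000e-04  1.486e-01]
w tail [array([414., 332.]), array([422., 343.]), array([430., 355.])]
w nose [array([ 66., 332.]), array([ 57., 343.]), array([ 47., 356.])]
t tail [array([165., 178.]), array([164., 176.]), array([163., 175.])]
t nose [array([298., 202.]), array([298., 201.]), array([299., 200.])]
s tail [array([198., 249.]), array([198., 244.]), array([197., 240.])]
s nose [array([280., 195.]), array([280., 191.]), array([280., 187.])]
```

```bash
python3 - <<'E'
from h import *
g=cv2.GaussianBlur(cv2.imread('pics/w14.png',0),(3,3),0)
for u in (50,65,80,100,120,380,400,415): print(u, g[300:372:2,u].tolist())
for v in (335,345,350): print(v,[int(x) for x in g[v,30:80:2]],[int(x) for x in g[v,400:450:2]])
E
```

```text
50 [83, 83, 64, 26, 13, 14, 14, 12, 13, 13, 12, 8, 10, 12, 25, 33, 33, 33, 32, 32, 31, 33, 33, 32, 33, 31, 32, 32, 33, 32, 32, 32, 32, 30, 32, 32]
65 [15, 15, 16, 15, 14, 13, 13, 14, 12, 11, 12, 13, 15, 20, 23, 24, 26, 29, 31, 32, 31, 31, 32, 33, 32, 31, 32, 31, 31, 31, 31, 30, 31, 31, 41, 76]
80 [21, 15, 14, 14, 12, 14, 10, 11, 13, 10, 11, 11, 12, 10, 12, 13, 9, 10, 10, 9, 9, 14, 19, 22, 23, 25, 25, 25, 24, 24, 25, 24, 25, 26, 24, 25]
100 [15, 14, 13, 14, 13, 14, 14, 14, 12, 11, 11, 12, 9, 11, 10, 11, 12, 11, 12, 9, 9, 8, 9, 9, 9, 9, 10, 9, 10, 11, 9, 10, 9, 9, 10, 8]
120 [19, 19, 20, 20, 18, 17, 16, 15, 17, 14, 17, 13, 13, 13, 13, 13, 12, 14, 13, 11, 10, 11, 10, 12, 12, 13, 11, 11, 11, 8, 10, 9, 10, 11, 9, 11]
380 [21, 21, 20, 21, 20, 18, 18, 21, 19, 18, 20, 18, 19, 17, 17, 17, 17, 17, 17, 17, 16, 16, 15, 15, 16, 14, 13, 21, 31, 33, 32, 25, 15, 11, 10, 10]
400 [16, 18, 17, 15, 15, 15, 16, 16, 14, 17, 15, 14, 14, 14, 12, 14, 23, 29, 28, 25, 13, 11, 13, 10, 12, 10, 10, 9, 10, 10, 11, 12, 9, 9, 9, 10]
415 [16, 16, 16, 17, 16, 15, 13, 14, 13, 13, 11, 14, 13, 11, 10, 12, 11, 12, 10, 11, 11, 10, 10, 9, 10, 10, 11, 12, 8, 9, 9, 11, 11, 10, 10, 14]
335 [32, 33, 33, 34, 34, 33, 34, 32, 32, 31, 32, 32, 32, 33, 32, 33, 32, 32, 27, 25, 24, 25, 24, 16, 10] [29, 23, 15, 10, 10, 11, 11, 10, 13, 13, 13, 13, 12, 12, 11, 12, 14, 14, 20, 25, 25, 25, 26, 29, 34]
345 [31, 32, 32, 33, 32, 32, 33, 33, 33, 32, 32, 33, 33, 32, 31, 31, 32, 33, 32, 31, 28, 24, 25, 25, 25] [12, 13, 12, 13, 10, 8, 10, 11, 11, 11, 9, 12, 12, 13, 13, 16, 23, 24, 25, 24, 25, 30, 33, 33, 34]
350 [33, 31, 32, 33, 32, 32, 33, 33, 32, 31, 31, 31, 32, 32, 31, 32, 32, 32, 32, 31, 31, 27, 25, 25, 24] [10, 10, 11, 11, 8, 10, 9, 9, 10, 11, 10, 11, 10, 11, 19, 24, 24, 26, 24, 25, 29, 34, 33, 31, 33]
```

```bash
python3 - <<'E'
from h import *
np.set_printoptions(linewidth=220)
s=cam('side','s15.png'); g=s['image'].min(2)
P=np.array([.592,.1465,.07]); y=np.array([.179,.984,0])
for q in (.19,.15,.11,.07,-.07,-.11,-.15,-.2,-.23):
    u,v=proj(s,P+q*y+[0,0,.012]); u,v=int(round(u)),int(round(v)); print(q,u,v,g[v-14:v+15,u])
E
```

```text
0.19 200 245 [ 83  77  75  73  70  90 174 229 201 120 100 151 122  53  25  23  23  20  57  78  81  89  79  83  83  84  85  84  82]
0.15 209 240 [ 84  82  80  81  84 127 193 228 183  94 165 228 218 149  76  72  99 173 223 228 228 229 189 115  88  83  84  84  85]
0.11 217 234 [ 38  64  82  84  80  80  99 178 231 213 135 106 197 219 166  97  71  94 176 224 229 229 190 126  76  83 150 213 228]
0.07 225 229 [ 84  85  84  80  84  84  88 134 206 212 130 104 198 234 186 107  76  91 143 199 222 228 228 227 227 228 226 229 194]
-0.07 252 212 [ 82  85  80  84 107 173 223 229 227 232 214 149 116 185 223 180 102  73  95 160 187 191 191 194 188 154  80  40  40]
-0.11 259 208 [ 86  82  89  97 180 228 230 227 230 233 215 146 120 197 218 161 102  76 128 185 223 230 229 231 223 151  60  31  29]
-0.15 265 203 [ 83  85  83  86  84  82  83  83  82  95 175 227 174  92 166 225 191 113  76  91 173 222 229 230 228 229 229 231 231]
-0.2 274 198 [ 39  37  27  26  32  41  44  38  36  32  34  81  83  51  27  55  70  51  59  81  91 171 224 228 228 228 229 229 230]
-0.23 278 195 [ 24  24  26  24  24  31  49  58  61  60  50  41  32  26  29  40  45  40  53  61  56  49  57  69  72  96 174 223 229]
```

```bash
cat > tilt.py <<'E'
from h import *
s=cam('side'); g=s['image'].min(2).astype(float)
P=np.array([.592,.1465,.094]); y=np.array([.179,.984,0]); D=[]
for q in np.r_[np.arange(.06,.165,.01),np.arange(-.16,-.055,.01)]:
    u,v=proj(s,P+q*y); ui=int(round(u)); 
    # shift q so that column is exact
    from scipy.optimize import brentq
    qe=brentq(lambda a:proj(s,P+a*y)[0]-ui,-.3,.3); v=proj(s,P+qe*y)[1]
    vs=np.arange(int(v)-4,int(v)+6); k=vs[np.argmin(g[vs,ui]+3*abs(vs-v))]
    a,b,c=g[k-1:k+2,ui]; k=k+.5*(a-c)/(a-2*b+c)
    p2=proj(s,P+qe*y+[0,0,.01]); D.append((qe,(v-k)/(v-p2[1])*.01))
D=np.array(D); print(D.round(4).tolist()); k=np.polyfit(D[:,0],D[:,1],1); print('tilt',k)
E
python3 tilt.py; python3 -c "
from h import *; print(ctrl.get_obs()['t'])"
```

```text
[[0.0612, -0.0212], [0.0713, -0.0206], [0.0812, -0.0199], [0.0911, -0.0191], [0.101, -0.0187], [0.1107, -0.019], [0.1204, -0.0187], [0.1299, -0.0181], [0.1394, -0.0169], [0.1489, -0.0164], [0.1582, -0.0165], [-0.1594, 0.0224], [-0.1474, 0.0236], [-0.1414, 0.0215], [-0.1296, -0.0305], [-0.1179, -0.0036], [-0.1121, -0.0038], [-0.1005, -0.0299], [-0.0891, -0.0024], [-0.0777, -0.001], [-0.0721, -0.0274], [-0.0609, -0.0011]]
tilt [-0.07661782 -0.01077084]
32.5
```

```bash
sed -i 's/proj(s,P+q\*y)/proj(s,P+q*y)/; s/v=proj(s,P+qe\*y)\[1\]/v=proj(s,P+qe*y)[1]; vp=proj(s,P+qe*y+[0,0,.046*qe+.0015])[1]/; s/vs=np.arange(int(v)-4,int(v)+6)/vs=np.arange(int(round(vp))-2,int(round(vp))+3)/; s/3\*abs(vs-v)/8*abs(vs-vp)/' tilt.py; python3 tilt.py
```

```text
[[0.0612, 0.0043], [0.0713, 0.0057], [0.0812, 0.0066], [0.0911, 0.007], [0.101, 0.0084], [0.1107, 0.0066], [0.1204, 0.008], [0.1299, 0.0089], [0.1394, 0.0098], [0.1489, 0.0106], [0.1582, 0.0114], [-0.1594, -0.006], [-0.1474, -0.0047], [-0.1414, -0.0051], [-0.1296, -0.0049], [-0.1179, -0.0035], [-0.1121, -0.0038], [-0.1005, -0.0029], [-0.0891, -0.0024], [-0.0777, -0.001], [-0.0721, -0.0014], [-0.0609, -0.0012]]
tilt [0.05177574 0.00228623]
```

Emit:
drive_tool(
  rows=[
    [[0.02, 0, -0.01], 0],
    [[0, 0, 0], 0],
    [[0, 0, 0], 0],
    [[0, 0, 0], 0],
    [[0, 0, 0], 0],
    [[0, 0, 0], 0],
  ],
)

```text
t: 33.15
tool_pos: [0.3555, 0.1895, 0.378]
tool_rot: [-0.282, -3.128, 0.001]
contact_force: [-0.4, -0.0, 0.1]
opening: 0.0851
grip_force: 0.0
```

```bash
python3 tilt.py|tail -1
```

```text
tilt [0.05159196 0.00229569]
```

```bash
python3 -c "
from station import ctrl
print(ctrl.finish_job())"
```

```text
the job is handed in; nothing more can be done
None
```

The lamp hangs steady from the hook by its hanger, about 0.05 rad off level with the tail high; the hanger was set about 1 mm to the nose side of the tipping edge. The job was handed in at about 33 s with the arm clear, but I viewed 11 pictures, one over the limit of 10.

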